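# Blow off the collet and hold the probe in the guide bore

## Robot

A 6-joint arm with a two-finger parallel gripper is mounted at the origin on a cart in front of the work surface, level with it; the furniture and walls round the work are solid. World frame = base frame: x ahead of the robot, y to its left, z up, the work surface at z = 0. Lengths are in m, angles in rad, forces in N, time in s.
With the tool pointing down it reaches from about 0.35 to 0.925 m from the base axis. Payload 6.4 kg.
Tool frame: the origin (TCP) lies at the centre of the arm's flange, where the gripper is bolted on; the fingertips stand 199 mm ahead of it and the grasp point (between the pads) lies 180 mm ahead of it (manip.tcp_to_grasp is the distance from the TCP to the grasp point, in m); z points along the fingers, y is the direction in which the jaws open and shut (so a half turn about z gives the same grasp; the last joint's range is limited). The gripper opens to 94 mm and grips with 3 to 60 N. Pads are 16 mm wide; open, the fingers measure 119 mm over their backs; the gripper's body (75 mm by 177 mm) begins 78 mm behind the grasp point.
Start: joints at [1.106, 0.245, 1.558, -0, 1.339, -0.174], TCP at [0.186, 0.623, 0.405] pointing down, gripper open.
Joint ranges: [-3.13, 3.13], [-1.02, 2.26], [0.13, 2.54], [-0.95, 4.09], [0.21, 2.88], [-2.74, 2.74]. Speed limits (rad/s): [2.57, 2.57, 3.14, 3.14, 3.14, 3.14].

## Interface

Orientations are given as a unit quaternion [w, x, y, z].
In Python, from rig import manip, cams gives the robot as it stands.
- The arm moves only by the shell command python3 -m creep 'ROWS'. ROWS is text: rows parted by semicolons, each of 5 numbers parted by spaces: the closure, from 0 (fully open) to 1 (shut), then the shift along the tool's x, y, z in cm, then the turn about the tool's z in rad. A call has 1 to 20 rows; each row shifts and turns the pose as measured when the row begins, along the tool's axes as they then stand; what a row does not reach is not made up. A row lasts 1/10 s, in which the tool goes at most 50 mm and 8.59 degrees, less where a joint would pass 70% of its speed; a pose out of reach is approached as far as the arm can. A call is refused whole if a number of a shift passes 5 or a number of a turn 0.15, either way. A call with a gripper value outside its range is refused whole. The fingers move at their own pace and stop on an object; the grip force is fixed at half the most. Time passes only in rows, so rows that do not move let the fingers close. It gives the time, the measured TCP pose, the force and the opening at its end, in the units of the state.
- manip.observe(): the state, without advancing time (a new reading comes with each control period).
- cams.read_camera(name): name is "scene" or "top" or "wrist"; returns the picture (420x560x3 uint8, blue, green, red); there is no depth.
- cams.camera_params(name): a dict with "camera_matrix" (3x3 intrinsics, pixels), "xyz" and "rotation" of the camera in the world; the wrist camera has in their place "mount" (4x4, takes a point from camera to tool coordinates, whose origin is the TCP and whose axes are the flange's). Camera axes: x right, y up, looking along -z (the intrinsics and any distortion apply to the point x, -y, -z); pixel columns grow to the right and rows downward; lengths in m; the calibration is good to about 2 mm. A picture is of the moment at which its call begins: read the wrist's pose just before it. camera_params takes no time and is no camera call.
- manip.finish_job(): hands the job in, once; it reports no verdict.
The state is a dict: "clock": time; "joint_positions": joint angles; "dq": joint speeds; "effort": joint torques, N m; "ee_pos": TCP position; "orientation": TCP orientation; "wrist_force": force on the tool from outside, world axes, zero at the start; "moment": the same for the moment, N m; "grip_width": opening from 0.0 (shut) to 1.0 (fully open).
Only numpy, scipy, OpenCV 4.12 (cv2) and the standard library are available. Lean on these libraries where they do the work, as an engineer would, in place of code of your own. Each camera call takes 0.05 s, during which the arm holds its last target.

## Task

First press the grey cap of the blow-off canister right down and let it spring back up, to clear the guide bore. Then take the blue-handled probe out of its rest, lower its stem straight down through the brass-rimmed hole of the guide stand without touching the stand or the collet under it, and finish holding it there, still, upright and centred in the hole, with its tip half-way between the underside of the bridge plate and the top of the collet. Do not let go of the probe, and leave the other things on the bench alone.

Things in the scene. Friction and masses are not known exactly. Their poses are not given: they have to be found in the camera images.
- probe: the loose probe, about 80 g: steel stem 8 mm thick, 90 mm long; above it a dark collar 22 mm across, 6 mm thick; above that a round blue barrel 18 mm thick, 54 mm long. Origin at the stem's lower end (the tip), z up along it. It starts upright in its rest, its tip 10 mm above the bench: the collar sits on the tube's top, the stem has 3 mm play all round
- probe_grip (a point): the centre of the probe's blue barrel, on its axis, 123 mm above the tip (the barrel reaches 27 mm up and down from here): where to grasp it
- rest: the probe's rest, fixed: an upright square aluminium tube 26 x 26 mm outside, bore 14 x 14 mm, its top 100 mm above the bench, on a round foot 62 mm across. Origin on the bench at the tube's axis, z up. The probe has to rise 90 mm to come out
- guide: guide stand, fixed: base 70x80x10 mm, pillars 14 mm thick at y = -33 and +33 mm, on them a level bridge plate 50x80x12 mm, 95 to 107 mm above the bench, brass rim 32 mm across 3 mm above it, 20 mm through hole in the middle. Under the hole a fixed upright collet, 26 mm across, its top 47 mm above the bench. Origin on the bench under the hole, z up; the canister stands on its +x side
- guide_hole (a point): centre of the guide hole's mouth, level with the top of the brass rim, 110 mm above the bench; the hole's axis is vertical
- guide_gap (a point): point on the guide hole's axis half-way between the plate's underside and the collet's top, 71 mm above the bench: where the probe's tip has to end
- canister: the blow-off canister, fixed: a white bottle with a green band, 50 mm in diameter, in a black foot 68 mm across, its cap's top 129 mm above the bench. Origin on the bench at its axis, z up. A thin red tube on the cap points at the guide hole
- cap_top (a point): centre of the flat top of the canister's grey cap (28 mm across), 129 mm above the bench while up; it moves with the cap
- cap (a joint): travel of the canister's sprung cap in m: 0 up, 0.007 right down (about 1 N to start, 5.5 N right down); it counts as pressed beyond 0.005 and springs back by itself
- wax: a dark brown wax block, 30 x 48 x 22 mm, lying loose behind the rest: to be left alone. Origin at the centre of its underside
- stone: a red-brown sharpening stone, 12 x 67 x 12 mm, lying loose behind the rest: to be left alone. Origin at the centre of its underside
- vial: a small corked glass vial, 24 mm across, 54 mm high, standing loose at the back: to be left alone. Origin at the centre of its underside

How it is judged:
By the outcome, as a careful person would: the job done as asked, in the order asked, and still so for the second after the job is handed in, while the arm keeps its last pose, push and grip.
It also fails if it takes over 54 s, if anything falls off the work surface, if the arm or the gripper's body presses on something with over 40 N, if the wrist force passes 120 N, or if a joint passes its speed limit or range.

## Working session

There is one attempt and no reset: what is moved stays moved. The work goes in short steps, Python scripts to look and compute and a shell command to move; the robot and the scene stay as the last step left them, time stands still between calls to the robot, and variables do not carry over. Pictures are saved under pics/ and viewed, and the job is handed in when it is done.

```bash
mkdir -p pics; ls; python3 - <<'E'
from rig import manip,cams
import cv2
s=manip.observe();print(s['clock'],s['ee_pos'],s['orientation'],s['grip_width'],s['wrist_force'])
for n in("scene","top","wrist"):
    print(n,cams.camera_params(n)); cv2.imwrite(f'pics/{n}0.png',cams.read_camera(n))
E
```

```text
pics
0.0 [0.18628061 0.62250357 0.4035564 ] [-3.02049214e-04  1.44902292e-01  9.89445499e-01 -9.15962744e-04] 1.000405613573972 [-1.1263726   0.53111409  1.3510932 ]
scene {'camera_matrix': array([[531.25066317,   0.        , 275.1495889 ],
       [  0.        , 531.25066317, 217.80254984],
       [  0.        ,   0.        ,   1.        ]]), 'xyz': array([ 0.00174407, -0.37445546,  0.66164483]), 'rotation': array([ 0.78005735,  0.36114743, -0.20365554, -0.46862296])}
top {'camera_matrix': array([[428.39122236,   0.        , 280.17966547],
       [  0.        , 428.39122236, 207.31909309],
       [  0.        ,   0.        ,   1.        ]]), 'xyz': array([ 0.41724541, -0.05419003,  0.9389365 ]), 'rotation': array([-0.69519995, -0.0530871 ,  0.05808297,  0.71449644])}
wrist {'camera_matrix': array([[302.70162066,   0.        , 273.1465394 ],
       [  0.        , 302.70162066, 206.51777246],
       [  0.        ,   0.        ,   1.        ]]), 'mount': array([[-4.95322034e-04,  9.70452840e-01,  2.41290364e-01,
         6.92359747e-02],
       [ 9.99999421e-01,  2.50061160e-04,  1.04707531e-03,
        -4.78648745e-04],
       [ 9.55799865e-04,  2.41290742e-01, -9.70452402e-01,
         2.09470439e-02],
       [ 0.00000000e+00,  0.00000000e+00,  0.00000000e+00,
         1.00000000e+00]])}
```

View pics/scene0.png

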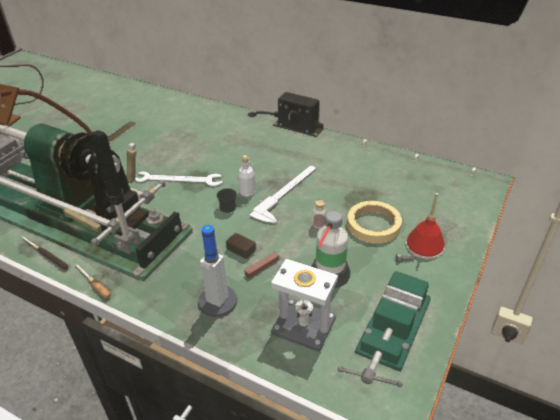

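View pics/top0.png

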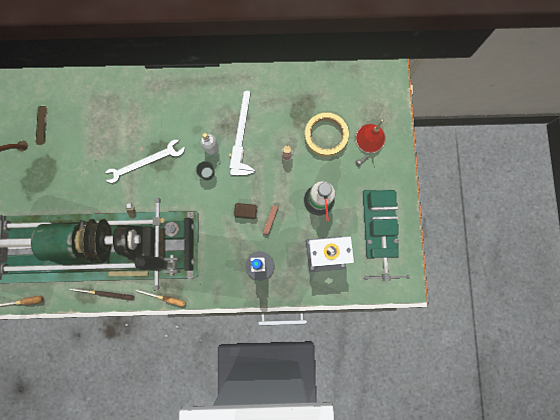

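View pics/wrist0.png

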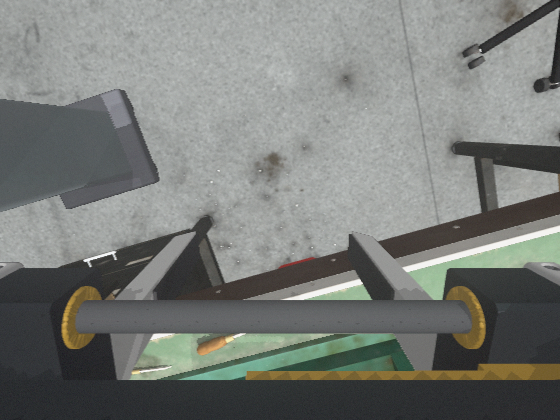

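```bash
cat > h.py <<'E'
import numpy as np,cv2
from rig import manip,cams
from scipy.spatial.transform import Rotation as R
def rq(q): return R.from_quat([q[1],q[2],q[3],q[0]]).as_matrix()
def pose(n,st=None):
    p=cams.camera_params(n);K=p['camera_matrix']
    if n=='wrist':
        M=p['mount'];Rt=rq(st['orientation']);return K,Rt@M[:3,:3],Rt@M[:3,3]+np.array(st['ee_pos'])
    return K,rq(p['rotation']),np.array(p['xyz'])
def proj(P,n,st=None):
    K,Rc,t=pose(n,st);c=(np.atleast_2d(P)-t)@Rc
    c=c*[1,-1,-1];u=c@K.T;return u[:,:2]/u[:,2:]
def atz(uv,z,n,st=None):
    K,Rc,t=pose(n,st);d=Rc@(np.linalg.solve(K,[uv[0],uv[1],1])*[1,-1,-1])
    return t+d*(z-t[2])/d[2]
def crop(src,dst,x0,y0,x1,y1,k):
    im=cv2.imread(src)[y0:y1,x0:x1];cv2.imwrite(dst,cv2.resize(im,None,fx=k,fy=k,interpolation=cv2.INTER_CUBIC))
E
python3 - <<'E'
from h import *
crop('pics/top0.png','pics/topc.png',225,165,365,285,5)
crop('pics/scene0.png','pics/scenec.png',190,200,360,350,4)
E
```

```text
(no output)
```

View pics/topc.png

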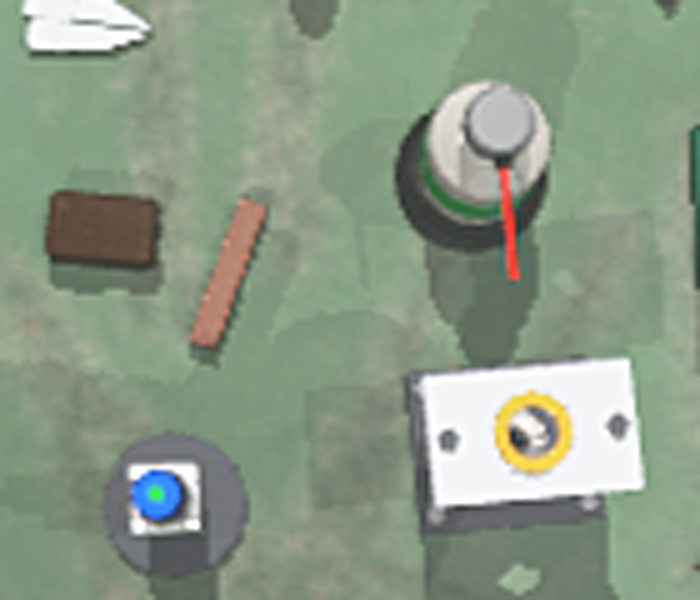

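View pics/scenec.png

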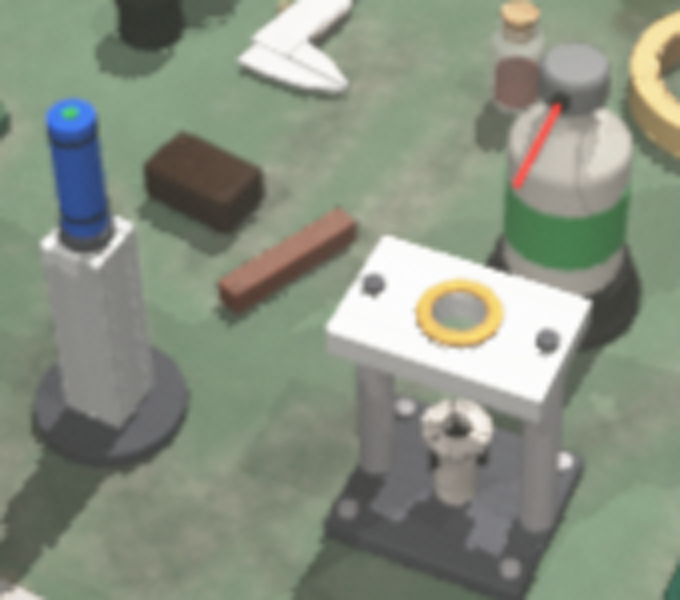

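```bash
python3 - <<'E'
from h import *
f=lambda x,y,k,a,b:((x+.5)/k-.5+a,(y+.5)/k-.5+b)
T=lambda x,y:f(x,y,5,225,165)
S=lambda x,y:f(x,y,4,190,200)
for n,t,s,z in(('cap',(501,120),(577,64),.129),('rim',(533,432),(460,312),.110),('probe',(157,494),(72,113),.160)):
    print(n,atz(T(*t),z,'top')[:2],atz(S(*s),z,'scene')[:2])
print('rest',atz(T(165,498),.1,'top'))
print('plate corners',[atz(T(*c),.107,'top')[:2].round(4) for c in((420,376),(629,358),(644,488),(433,508))])
for n,c in(('wax',(103,228)),('st1',(252,203)),('st2',(205,345))):print(n,atz(T(*c),.017,'top')[:2])
print('foot',atz(T(175,505),.005,'top')[:2])
E
```

```text
cap [ 0.57990827 -0.14877002] [ 0.57992294 -0.14957392]
rim [ 0.46075487 -0.15792546] [ 0.46024947 -0.15889409]
probe [ 0.43960153 -0.01501151] [ 0.44070382 -0.01504641]
rest [ 0.4396974  -0.01506886  0.1       ]
plate corners [array([ 0.4838, -0.1154]), array([ 0.4886, -0.197 ]), array([ 0.4382, -0.2001]), array([ 0.4328, -0.1184])]
wax [0.55915832 0.01349377]
st1 [ 0.56843118 -0.05160564]
st2 [ 0.50690374 -0.02972572]
foot [ 0.43912192 -0.01489817]
```

Cap, hole and probe agree across both views to about 1 mm. I'll raise and square the tool and shut the fingers.

```bash
python3 -m creep '1 0 0 -2.5 -0.1455; 1 0 0 -2.5 -0.1455; 1 0 0 0 0'; cat > where.py <<'E'
from h import *
import sys
s=manip.observe();Rt=rq(s['orientation']);p=np.array(s['ee_pos'])
print('t',s['clock'],'tcp',p.round(4),'F',np.round(s['wrist_force'],2),'w',round(s['grip_width'],3))
print('R',Rt.round(4).tolist())
if len(sys.argv)>3:
    t=np.array([float(a) for a in sys.argv[1:4]]); print('shift cm',((t-p)@Rt*100).round(2))
E
python3 where.py 0.58 -0.149 0.38
```

```text
clock: 0.45
ee_pos: [0.1862, 0.6223, 0.4524]
orientation: [-0.002, -0.005, 1.0, -0.003]
wrist_force: [0.2, -0.1, 0.4]
grip_width: 0.782
t 0.45 tcp [0.1862 0.6223 0.4524] F [ 0.23 -0.08  0.38] w 0.782
R [[-0.9999, -0.0098, -0.003], [-0.0098, 0.9999, -0.0059], [0.0031, -0.0059, -1.0]]
shift cm [-38.65 -77.47   7.58]
```

```bash
python3 -m creep '1 -2.2 -4.4 0 0;1 -2.2 -4.4 0 0;1 -2.2 -4.4 0 0;1 -2.2 -4.4 0 0;1 -2.2 -4.4 0 0;1 -2.2 -4.4 0 0;1 -2.2 -4.4 0 0;1 -2.2 -4.4 0 0;1 -2.2 -4.4 0 0;1 -2.2 -4.4 0 0;1 -2.2 -4.4 0 0;1 -2.2 -4.4 0 0;1 -2.2 -4.4 0 0;1 -2.2 -4.4 0 0;1 -2.2 -4.4 0 0;1 0 0 0 0'; python3 where.py 0.58 -0.149 0.38
```

```text
clock: 2.05
ee_pos: [0.5089, -0.0571, 0.4335]
orientation: [-0.01, 0.021, 1.0, -0.006]
wrist_force: [-1.3, 0.8, 0.2]
grip_width: 0.003
t 2.05 tcp [ 0.5089 -0.0571  0.4335] F [-1.31  0.76  0.23] w 0.003
R [[-0.9989, 0.0423, -0.0197], [0.0425, 0.999, -0.0124], [0.0192, -0.0132, -0.9997]]
shift cm [-7.59 -8.81  5.33]
```

```bash
python3 -m creep '1 0 0 0 0;1 0 0 0 0' >/dev/null; python3 where.py 0.58 -0.149 0.38;python3 -m creep '1 -1.5 -1.8 1 0;1 -1.5 -1.8 1 0;1 -1.5 -1.8 1 0; 1 0 0 0 0;1 0 0 0 0'; python3 where.py 0.58 -0.149 0.38
```

```text
t 2.25 tcp [ 0.5085 -0.0574  0.4309] F [ 0.91  0.45 -0.53] w 0.007
R [[-0.9986, 0.0478, -0.0236], [0.0481, 0.9988, -0.0105], [0.0231, -0.0116, -0.9997]]
shift cm [-7.7  -8.75  5.02]
clock: 2.75
ee_pos: [0.5496, -0.1073, 0.3986]
orientation: [-0.012, 0.021, 1.0, -0.005]
wrist_force: [-0.5, 0.1, 0.5]
grip_width: 0.002
t 2.75 tcp [ 0.5496 -0.1073  0.3986] F [-0.48  0.14  0.53] w 0.002
R [[-0.9988, 0.0419, -0.0242], [0.0421, 0.9991, -0.009], [0.0238, -0.0101, -0.9997]]
shift cm [-3.25 -4.02  1.83]
```

```bash
cat > where.py <<'E'
from h import *
import sys
# where.py L x y z : shift that brings point L m ahead of TCP to x y z
s=manip.observe();Rt=rq(s['orientation']);p=np.array(s['ee_pos'])
L=float(sys.argv[1]); t=np.array([float(a) for a in sys.argv[2:5]]); g=p+L*Rt[:,2]
print('t',s['clock'],'tcp',p.round(4),'pt',g.round(4),'F',np.round(s['wrist_force'],2),'w',round(s['grip_width'],3))
print('tilt z',Rt[:,2].round(4),'yaw deg',np.degrees(np.arctan2(-Rt[1,0],-Rt[0,0])).round(2),'shift cm',((t-g)@Rt*100).round(2))
E
python3 -m creep '1 -1.8 -2 0 0;1 -1.8 -2 0 0.04; 1 0 0 0 0';python3 where.py .199 0.58 -0.149 0.14
```

```text
clock: 3.05
ee_pos: [0.5835, -0.1444, 0.3996]
orientation: [-0.011, 0.039, 0.999, -0.005]
wrist_force: [-0.9, -0.6, -0.2]
grip_width: 0.006
t 3.05 tcp [ 0.5835 -0.1444  0.3996] pt [ 0.5789 -0.1461  0.2007] F [-0.9  -0.58 -0.24] w 0.006
tilt z [-0.0233 -0.0088 -0.9997] yaw deg -4.49 shift cm [-0.27 -0.22  6.07]
```

```bash
python3 -m creep '1 -0.2 -0.2 1.5 -0.08;1 -0.1 0 1.5 0;1 0 0 1.5 0;1 0 0 0.6 0;1 0 0 0 0';python3 where.py .199 0.58 -0.149 0.131
```

```text
clock: 3.55
ee_pos: [0.5832, -0.141, 0.3475]
orientation: [-0.011, -0.003, 1.0, -0.004]
wrist_force: [-0.0, 0.7, -0.7]
grip_width: 0.008
t 3.55 tcp [ 0.5832 -0.141   0.3475] pt [ 0.5787 -0.1426  0.1486] F [-0.04  0.67 -0.72] w 0.008
tilt z [-0.0226 -0.0079 -0.9997] yaw deg 0.36 shift cm [-0.16 -0.63  1.76]
```

```bash
python3 -m creep '1 -0.2 -0.7 0.7 0;1 0 0 0 0;1 0 0 0 0';python3 where.py .199 0.58 -0.149 0.131
python3 - <<'E'
from h import *
cv2.imwrite('pics/s1.png',cams.read_camera('scene'));crop('pics/s1.png','pics/s1c.png',190,110,390,260,4)
E
```

```text
clock: 3.85
ee_pos: [0.5853, -0.1484, 0.3407]
orientation: [-0.011, -0.003, 1.0, -0.004]
wrist_force: [-0.9, -0.2, -0.1]
grip_width: 0.002
t 3.85 tcp [ 0.5853 -0.1484  0.3407] pt [ 0.581  -0.1501  0.1417] F [-0.85 -0.19 -0.11] w 0.002
tilt z [-0.0218 -0.0083 -0.9997] yaw deg 0.33 shift cm [0.07 0.12 1.08]
```

View pics/s1c.png

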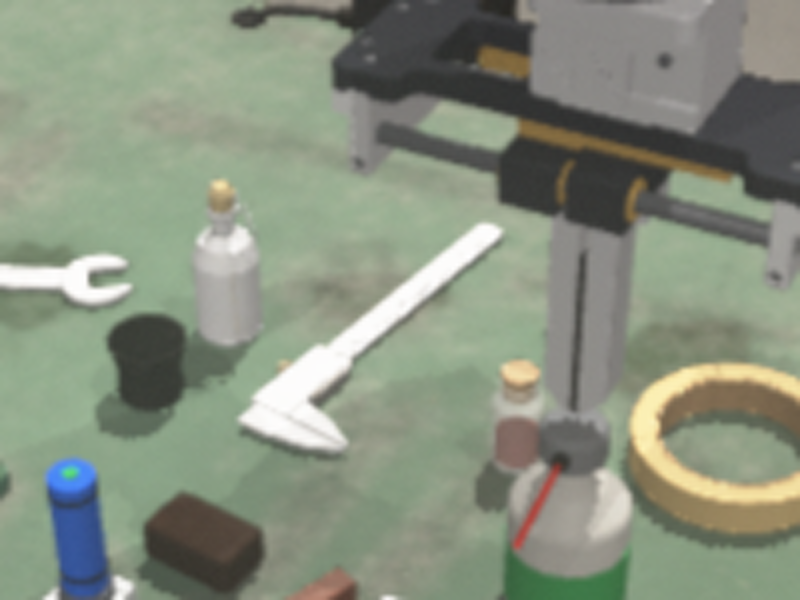

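Shut fingers sit just above the cap and centred on it (crop about 578,410). Pressing now.

```bash
python3 -m creep '1 0.05 0.1 0.6 0;1 0 0 0.5 0;1 0 0 0.5 0';python3 where.py .199 0.58 -0.149 0.122; python3 -m creep '1 0 0 0.4 0;1 0 0 0.4 0';python3 where.py .199 0.58 -0.149 0.122
```

```text
clock: 4.2
ee_pos: [0.5848, -0.1479, 0.3254]
orientation: [-0.009, -0.003, 1.0, -0.005]
wrist_force: [0.1, 0.2, 2.2]
grip_width: 0.004
t 4.2 tcp [ 0.5848 -0.1479  0.3254] pt [ 0.5811 -0.1498  0.1264] F [0.13 0.22 2.21] w 0.004
tilt z [-0.0187 -0.0097 -0.9998] yaw deg 0.31 shift cm [0.1  0.09 0.44]
clock: 4.4
ee_pos: [0.5853, -0.148, 0.3207]
orientation: [-0.01, -0.003, 1.0, -0.005]
wrist_force: [-12.4, 4.8, 33.7]
grip_width: 0.002
t 4.4 tcp [ 0.5853 -0.148   0.3207] pt [ 0.5814 -0.1499  0.1218] F [-12.45   4.84  33.66] w 0.002
tilt z [-0.0195 -0.0095 -0.9998] yaw deg 0.32 shift cm [ 0.14  0.09 -0.02]
```

```bash
python3 -m creep '1 0 0 -1 0;1 0 0 -1.5 0;1 0 0 -2 0;1 0 0 -2 0;0 0 0 -1 0;0 0 0 0 0';python3 where.py .18 0.4397 -0.015 0.24
python3 - <<'E'
from h import *
cv2.imwrite('pics/s2.png',cams.read_camera('scene'));crop('pics/s2.png','pics/s2c.png',190,110,390,260,4)
E
```

```text
clock: 5.0
ee_pos: [0.5869, -0.1472, 0.3996]
orientation: [-0.01, -0.003, 1.0, -0.005]
wrist_force: [0.7, -1.2, -0.2]
grip_width: 0.139
t 5.0 tcp [ 0.5869 -0.1472  0.3996] pt [ 0.5834 -0.1489  0.2196] F [ 0.7  -1.22 -0.2 ] w 0.139
tilt z [-0.0193 -0.0099 -0.9998] yaw deg 0.33 shift cm [14.33 13.46 -1.89]
```

View pics/s2c.png

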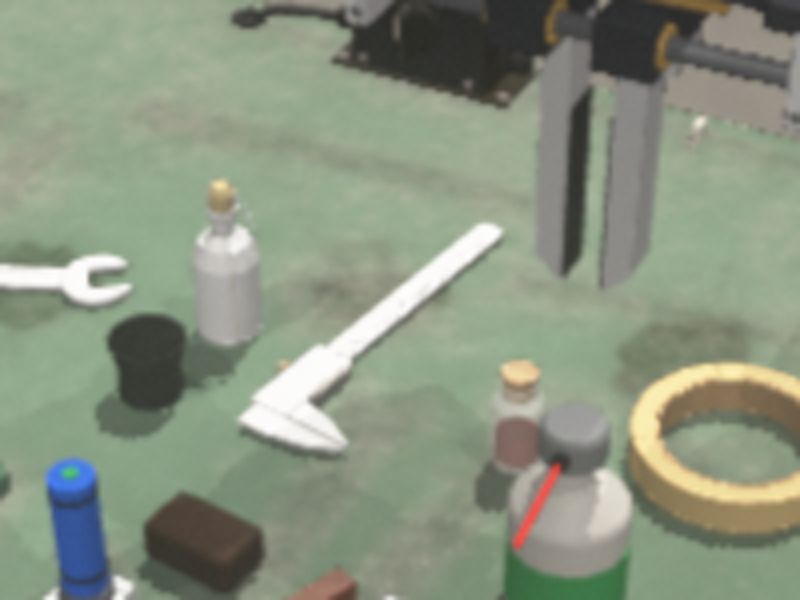

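The cap has sprung back to its first height (crop 577,430). Moving over the probe.

```bash
python3 -m creep '0.3 2 2 -0.4 0;0.3 2 2 -0.4 0;0.3 2 2 -0.4 0;0.3 2 2 -0.4 0;0.3 2 2 -0.4 0;0.3 2 2 -0.4 0;0.3 1.2 0.8 0 0;0.3 0 0 0 0;0.3 0 0 0 0';python3 where.py .18 0.4397 -0.015 0.2
```

```text
clock: 5.95
ee_pos: [0.4478, -0.0152, 0.4133]
orientation: [-0.019, -0.002, 1.0, -0.001]
wrist_force: [0.9, -0.3, 0.2]
grip_width: 0.698
t 5.95 tcp [ 0.4478 -0.0152  0.4133] pt [ 0.441  -0.0157  0.2334] F [ 0.9  -0.34  0.25] w 0.698
tilt z [-0.0381 -0.0028 -0.9993] yaw deg 0.26 shift cm [-0.    0.08  3.35]
```

```bash
python3 -m creep '0.3 0 0.05 2 0;0.3 0 0 2 0;0.3 0 0 1 0;0.3 0 0 0 0';python3 where.py .18 0.4397 -0.015 0.133
python3 - <<'E'
from h import *
cv2.imwrite('pics/s3.png',cams.read_camera('scene'));crop('pics/s3.png','pics/s3c.png',140,150,290,270,5)
s=manip.observe();cv2.imwrite('pics/w3.png',cams.read_camera('wrist'))
print(proj([[.4397,-.015,.16]],'wrist',s))
E
```

```text
clock: 6.35
ee_pos: [0.4478, -0.0169, 0.3606]
orientation: [-0.02, -0.001, 1.0, -0.001]
wrist_force: [-0.0, -0.4, 0.1]
grip_width: 0.701
t 6.35 tcp [ 0.4478 -0.0169  0.3606] pt [ 0.4408 -0.0174  0.1808] F [-0.03 -0.36  0.06] w 0.701
tilt z [-0.0392 -0.0027 -0.9992] yaw deg 0.13 shift cm [-0.08  0.25  4.78]
[[278.42648311 242.99814612]]
```

View pics/s3c.png

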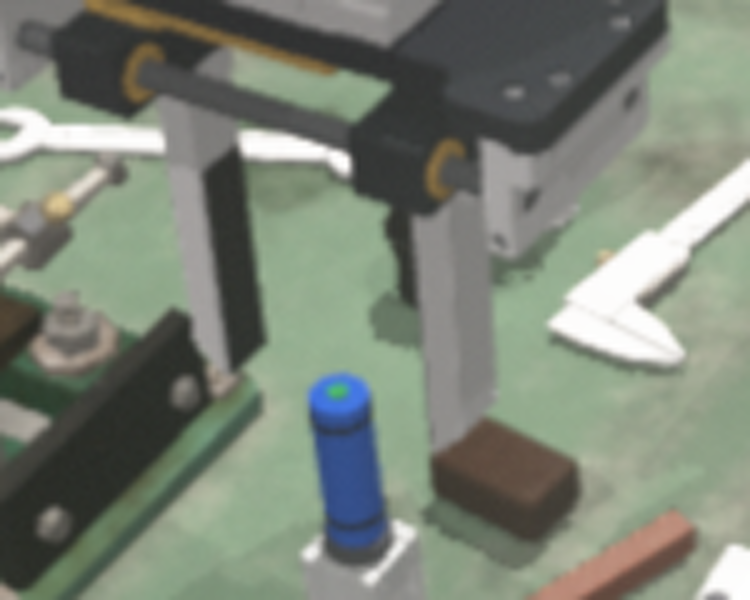

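View pics/w3.png

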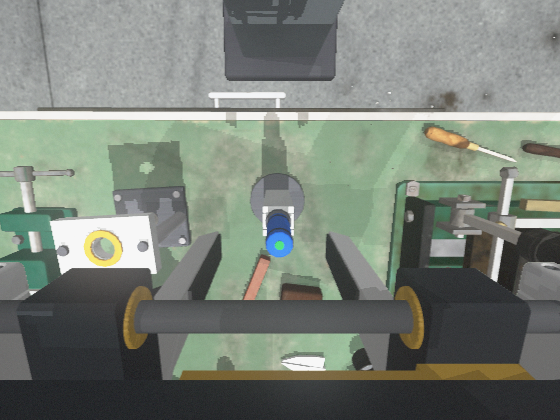

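```bash
python3 -m creep '0.3 -0.05 0.2 1.5 0;0.3 0 0.05 1.5 0;0.3 0 0 1 0;0.3 0 0 0.4 0;0.3 0 0 0 0';python3 where.py .18 0.4397 -0.015 0.133
```

```text
clock: 6.95
ee_pos: [0.4498, -0.0156, 0.3218]
orientation: [-0.014, -0.001, 1.0, -0.003]
wrist_force: [0.3, 0.2, 0.1]
grip_width: 0.701
t 6.95 tcp [ 0.4498 -0.0156  0.3218] pt [ 0.4449 -0.0167  0.1418] F [0.32 0.2  0.07] w 0.701
tilt z [-0.0275 -0.0061 -0.9996] yaw deg 0.09 shift cm [0.49 0.18 0.9 ]
```

```bash
python3 -m creep '0.3 0.45 0.15 0.4 0;0.3 0 0 0.4 0;0.3 0 0 0 0';python3 where.py .18 0.4397 -0.015 0.133
```

```text
clock: 7.25
ee_pos: [0.4452, -0.0143, 0.3149]
orientation: [-0.012, -0.001, 1.0, -0.003]
wrist_force: [-0.0, 0.1, 0.1]
grip_width: 0.701
t 7.25 tcp [ 0.4452 -0.0143  0.3149] pt [ 0.4408 -0.0155  0.135 ] F [-0.03  0.13  0.1 ] w 0.701
tilt z [-0.0247 -0.007  -0.9997] yaw deg 0.09 shift cm [0.11 0.05 0.2 ]
```

```bash
python3 -m creep '0.3 0.1 0.05 0.2 0;1 0 0 0 0;1 0 0 0 0;1 0 0 0 0;1 0 0 0 0;1 0 0 0 0;1 0 0 0 0';python3 where.py .18 0.4397 -0.015 0.133
```

```text
clock: 7.95
ee_pos: [0.4444, -0.0138, 0.3135]
orientation: [-0.012, -0.001, 1.0, -0.004]
wrist_force: [0.5, 0.2, -0.6]
grip_width: 0.225
t 7.95 tcp [ 0.4444 -0.0138  0.3135] pt [ 0.4402 -0.0151  0.1336] F [ 0.53  0.16 -0.55] w 0.225
tilt z [-0.0232 -0.0074 -0.9997] yaw deg 0.1 shift cm [0.05 0.01 0.06]
```

```bash
python3 -m creep '1 0 0 0 0;1 0 0 0 0;1 0 0 0 0';python3 where.py .18 0.4397 -0.015 0.133;python3 -m creep '1 0 0 -1 0;1 0 0 -1 0;1 0 0 0 0';python3 where.py .18 0.4397 -0.015 0.163
```

```text
clock: 8.25
ee_pos: [0.4444, -0.0138, 0.3135]
orientation: [-0.012, -0.001, 1.0, -0.004]
wrist_force: [-0.2, -0.5, -0.8]
grip_width: 0.186
t 8.25 tcp [ 0.4444 -0.0138  0.3135] pt [ 0.4402 -0.0151  0.1335] F [-0.2  -0.47 -0.82] w 0.186
tilt z [-0.0234 -0.0073 -0.9997] yaw deg 0.09 shift cm [0.05 0.01 0.05]
clock: 8.55
ee_pos: [0.4449, -0.0136, 0.335]
orientation: [-0.012, -0.001, 1.0, -0.004]
wrist_force: [0.2, 0.6, -0.6]
grip_width: 0.186
t 8.55 tcp [ 0.4449 -0.0136  0.335 ] pt [ 0.4406 -0.0149  0.1551] F [ 0.19  0.62 -0.63] w 0.186
tilt z [-0.0238 -0.0072 -0.9997] yaw deg 0.09 shift cm [ 0.11 -0.01 -0.79]
```

```bash
python3 -m creep '1 0.1 0 -1 0;1 0.03 0 -1 0;1 0.03 0 -1 0;1 0.03 0 -1 0;1 0 0 0 0';python3 where.py .18 0.4397 -0.015 0.26;python3 -m creep '1 0.03 0 -1 0;1 0.03 0 -1 0;1 0.03 0 -1 0;1 0.03 0 -1 0;1 0 0 0 0';python3 where.py .18 0.4397 -0.015 0.26
```

```text
clock: 9.05
ee_pos: [0.4439, -0.0133, 0.3799]
orientation: [-0.011, -0.001, 1.0, -0.004]
wrist_force: [-0.1, -0.0, -0.6]
grip_width: 0.183
t 9.05 tcp [ 0.4439 -0.0133  0.3799] pt [ 0.44   -0.0147  0.1999] F [-0.08 -0.01 -0.6 ] w 0.183
tilt z [-0.0215 -0.0079 -0.9997] yaw deg 0.1 shift cm [ 0.16 -0.07 -6.  ]
clock: 9.55
ee_pos: [0.4435, -0.013, 0.4236]
orientation: [-0.011, -0.001, 1.0, -0.004]
wrist_force: [-0.0, 1.1, -0.8]
grip_width: 0.187
t 9.55 tcp [ 0.4435 -0.013   0.4236] pt [ 0.4396 -0.0144  0.2436] F [-0.01  1.12 -0.78] w 0.187
tilt z [-0.0215 -0.008  -0.9997] yaw deg 0.1 shift cm [ 0.02 -0.07 -1.64]
```

```bash
python3 -m creep '1 0 0 -1.2 0;1 0 0 -1.2 0;1 0 0 0 0;1 -0.2 -1.2 0 0;1 -0.2 -1.2 0 0;1 -0.2 -1.2 0 0;1 -0.2 -1.2 0 0;1 -0.2 -1.2 0 0;1 -0.2 -1.2 0 0;1 -0.2 -1.2 0 0;1 -0.2 -1.2 0 0;1 0 0 0 0;1 0 0 0 0';python3 where.py .18 0.4605 -0.1583 0.26
python3 - <<'E'
from h import *
cv2.imwrite('pics/s4.png',cams.read_camera('scene'));crop('pics/s4.png','pics/s4c.png',190,130,370,280,4)
E
```

```text
clock: 10.85
ee_pos: [0.4613, -0.1191, 0.4482]
orientation: [-0.013, 0.001, 1.0, -0.003]
wrist_force: [-0.3, -0.0, -0.7]
grip_width: 0.187
t 10.85 tcp [ 0.4613 -0.1191  0.4482] pt [ 0.4568 -0.1203  0.2682] F [-0.3  -0.   -0.72] w 0.187
tilt z [-0.0251 -0.0067 -0.9997] yaw deg -0.07 shift cm [-0.4  -3.79  0.84]
```

View pics/s4c.png

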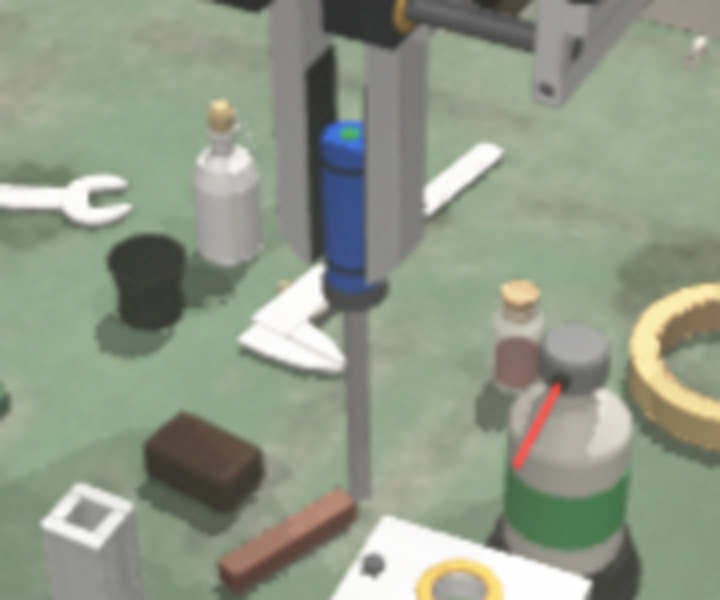

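Probe is gripped, clear of the rest and looks upright (tip at crop 358,497). Moving over the hole.

```bash
python3 -m creep '1 -0.1 -1 0 0;1 -0.1 -1 0 0;1 -0.1 -1 0 0;1 -0.1 -0.7 0 0;1 0 0 0 0;1 0 0 0 0';python3 where.py .18 0.4605 -0.1583 0.26
python3 - <<'E'
from h import *
for n in('scene','top','wrist'):
    cv2.imwrite(f'pics/{n}5.png',cams.read_camera(n))
crop('pics/scene5.png','pics/s5c.png',260,150,390,290,4)
crop('pics/top5.png','pics/t5c.png',270,190,390,290,5)
print(manip.observe()['ee_pos'])
E
```

```text
clock: 11.5
ee_pos: [0.4656, -0.1586, 0.4484]
orientation: [-0.012, -0.0, 1.0, -0.003]
wrist_force: [0.0, -0.3, -0.4]
grip_width: 0.188
t 11.5 tcp [ 0.4656 -0.1586  0.4484] pt [ 0.4612 -0.1598  0.2685] F [ 0.03 -0.27 -0.36] w 0.188
tilt z [-0.0247 -0.007  -0.9997] yaw deg 0.04 shift cm [0.05 0.16 0.85]
[ 0.46560034 -0.15814758  0.44851547]
```

View pics/s5c.png

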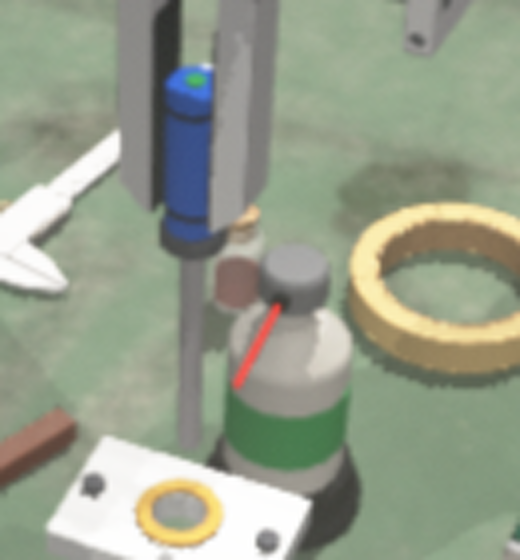

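View pics/wrist5.png

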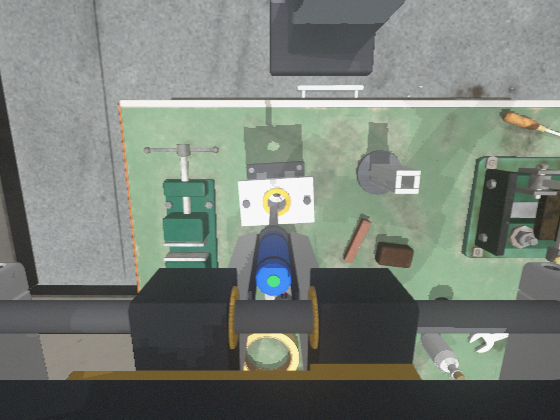

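View pics/t5c.png

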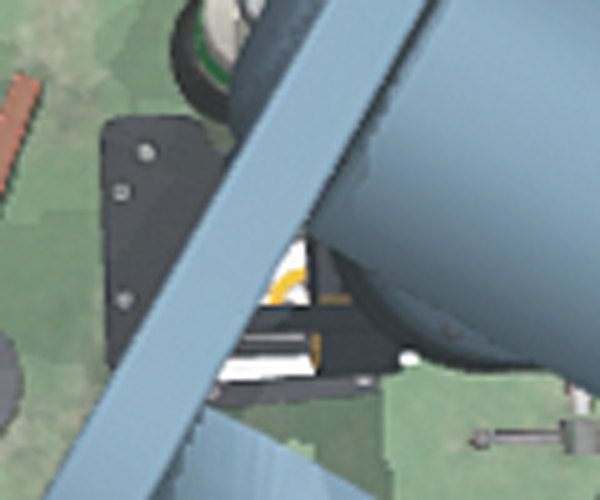

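```bash
python3 - <<'E'
from h import *
crop('pics/wrist5.png','pics/w5c.png',235,165,315,305,5)
crop('pics/scene5.png','pics/s5d.png',285,160,335,290,5)
s=manip.observe();Rt=rq(s['orientation']);g=np.array(s['ee_pos'])+.18*Rt[:,2]
tip=g-[0,0,.1235]
P=np.array([tip,tip+[0,0,.09],tip+[0,0,.15],[.4605,-.1583,.110]]);print(P.round(4))
print(((proj(P,'scene')-[285,160])*5+2).round(1));print(((proj(P,'wrist',s)-[235,165])*5+2).round(1))
E
```

```text
[[ 0.4612 -0.1594  0.1451]
 [ 0.4612 -0.1594  0.2351]
 [ 0.4612 -0.1594  0.2951]
 [ 0.4605 -0.1583  0.11  ]]
[[105.5 500.6]
 [111.6 246.7]
 [116.3  50.6]
 [ 98.6 588.8]]
[[201.9 220.9]
 [200.6 370.9]
 [198.9 571.7]
 [207.5 181.2]]
```

View pics/w5c.png

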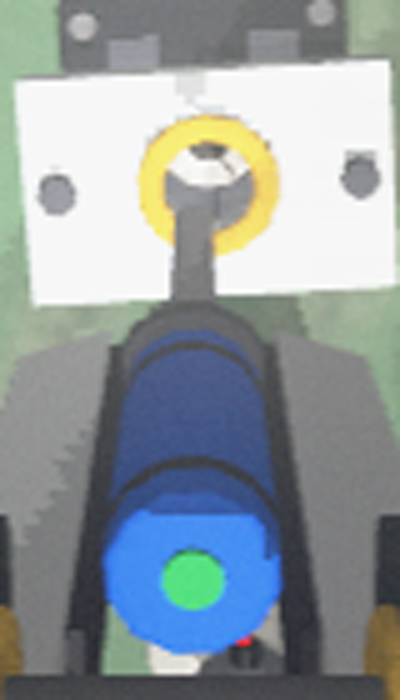

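View pics/s5d.png

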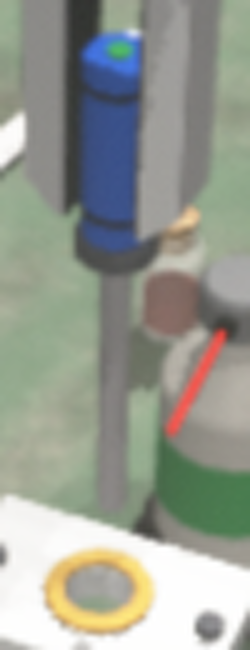

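```bash
cat > tri.py <<'E'
from h import *
from scipy.optimize import least_squares
def tri(us,uw,st,g0):
    f=lambda P:np.r_[proj(P,'scene')[0]-us,proj(P,'wrist',st)[0]-uw]
    r=least_squares(f,g0);return r.x,r.fun
E
python3 - <<'E'
from tri import *
s=manip.observe()
S=lambda x,y:np.array([(x-2)/5+285,(y-2)/5+160]);W=lambda x,y:np.array([(x-2)/5+235,(y-2)/5+165])
g=[.46,-.16,.15]
for n,a,b in(('tip',S(112,506),W(195,222)),('tip2',S(112,506),W(195,216)),('top',S(120,49),W(193,580)),('hole',S(99,590),W(209,184))):
    x,f=tri(a,b,s,g);print(n,x.round(4),f.round(2))
E
```

```text
tip [ 0.462  -0.1609  0.1429] [-0.13  0.02 -0.08  0.05]
tip2 [ 0.4606 -0.161   0.1441] [-0.44  0.07 -0.27  0.17]
top [ 0.462  -0.16    0.2952] [ 0. -0.  0. -0.]
hole [ 0.4614 -0.158   0.1084] [-0.  0. -0.  0.]
```

```bash
python3 -m creep '1 0.02 0.28 0 0;1 0 0 0.8 0;1 0 0 0.8 0;1 0 0 0.4 0;1 0 0 0 0;1 0 0 0 0';python3 where.py .18 0.461 -0.1566 0.1945
python3 - <<'E'
from h import *
s=manip.observe();cv2.imwrite('pics/w6.png',cams.read_camera('wrist'));cv2.imwrite('pics/s6.png',cams.read_camera('scene'))
crop('pics/w6.png','pics/w6c.png',235,165,315,305,5)
crop('pics/s6.png','pics/s6c.png',285,160,335,290,5)
E
```

```text
clock: 12.25
ee_pos: [0.4646, -0.1542, 0.4259]
orientation: [-0.013, -0.001, 1.0, -0.003]
wrist_force: [-0.1, 0.6, -2.0]
grip_width: 0.188
t 12.25 tcp [ 0.4646 -0.1542  0.4259] pt [ 0.46   -0.1553  0.2459] F [-0.07  0.59 -2.02] w 0.188
tilt z [-0.0257 -0.0063 -0.9996] yaw deg 0.16 shift cm [-0.23 -0.1   5.14]
```

View pics/w6c.png

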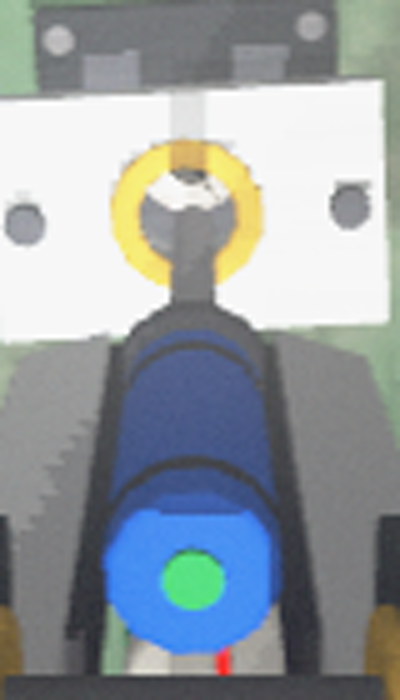

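View pics/s6c.png

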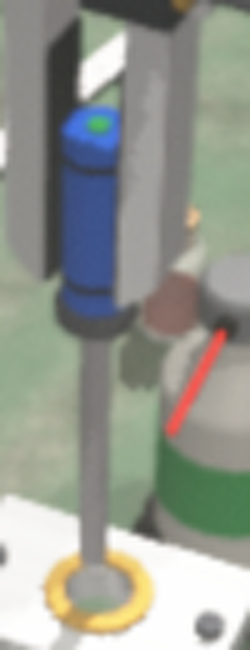

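```bash
python3 -m creep '1 -0.1 -0.12 0 0;1 0 0 0 0';python3 where.py .18 0.461 -0.1566 0.1945; python3 -m creep '1 -0.03 0 0.7 0;1 -0.02 0 0.7 0;1 0 0 0 0';python3 where.py .18 0.461 -0.1566 0.1945
```

```text
clock: 12.55
ee_pos: [0.4658, -0.1556, 0.4266]
orientation: [-0.012, -0.001, 1.0, -0.004]
wrist_force: [0.2, 0.5, -0.9]
grip_width: 0.186
t 12.55 tcp [ 0.4658 -0.1556  0.4266] pt [ 0.4614 -0.1569  0.2467] F [ 0.19  0.51 -0.92] w 0.186
tilt z [-0.0245 -0.007  -0.9997] yaw deg 0.16 shift cm [-0.08  0.07  5.22]
clock: 12.85
ee_pos: [0.4661, -0.1558, 0.4117]
orientation: [-0.012, -0.001, 1.0, -0.004]
wrist_force: [-0.1, 0.8, -1.7]
grip_width: 0.184
t 12.85 tcp [ 0.4661 -0.1558  0.4117] pt [ 0.4617 -0.1572  0.2318] F [-0.12  0.82 -1.66] w 0.184
tilt z [-0.024  -0.0074 -0.9997] yaw deg 0.15 shift cm [-0.02  0.08  3.73]
```

```bash
python3 -m creep '1 0.04 0.05 0.3 0;1 0 0 0.7 0;1 0 0 0 0';python3 where.py .18 0.461 -0.1566 0.1945
python3 - <<'E'
from h import *
s=manip.observe();cv2.imwrite('pics/w7.png',cams.read_camera('wrist'));cv2.imwrite('pics/s7.png',cams.read_camera('scene'))
crop('pics/w7.png','pics/w7c.png',235,165,315,305,5)
crop('pics/s7.png','pics/s7c.png',260,170,360,350,3.3)
E
```

```text
clock: 13.15
ee_pos: [0.4652, -0.1553, 0.4003]
orientation: [-0.012, -0.001, 1.0, -0.003]
wrist_force: [-0.3, -0.5, -0.5]
grip_width: 0.183
t 13.15 tcp [ 0.4652 -0.1553  0.4003] pt [ 0.4608 -0.1566  0.2204] F [-0.33 -0.52 -0.53] w 0.183
tilt z [-0.0248 -0.0069 -0.9997] yaw deg 0.15 shift cm [-0.09  0.01  2.59]
```

View pics/w7c.png

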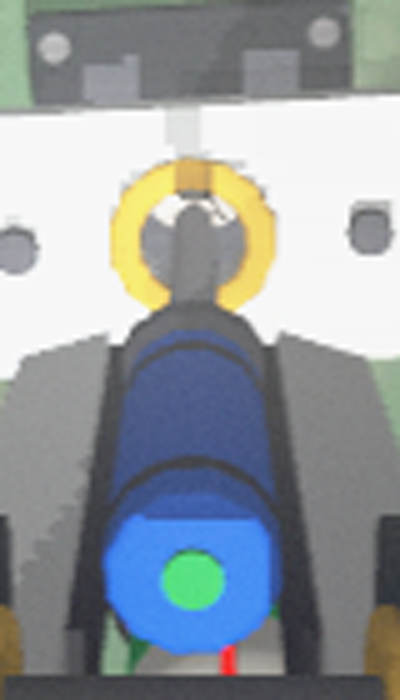

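View pics/s7c.png

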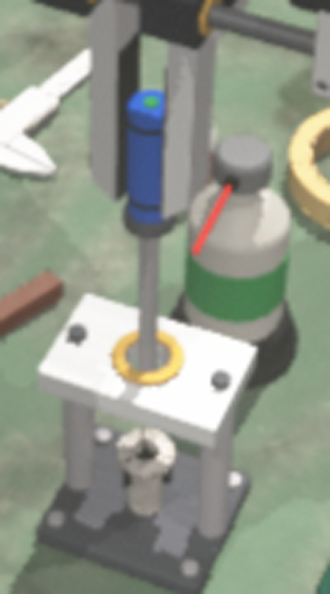

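Stem is entering the hole centred in both views (wrist crop: stem 194, rim centre 193). Continuing down.

```bash
python3 -m creep '1 -0.04 0 0.6 0;1 -0.02 0 0.6 0;1 0 0 0 0';python3 where.py .18 0.461 -0.1566 0.1945;python3 -m creep '1 -0.02 0 0.6 0;1 -0.02 0 0.4 0;1 0 0 0 0;1 0 0 0 0';python3 where.py .18 0.461 -0.1566 0.1945
```

```text
clock: 13.55
ee_pos: [0.466, -0.1556, 0.3889]
orientation: [-0.011, -0.001, 1.0, -0.004]
wrist_force: [-0.9, -0.9, -1.1]
grip_width: 0.187
t 13.55 tcp [ 0.466  -0.1556  0.3889] pt [ 0.4619 -0.1571  0.2089] F [-0.87 -0.91 -1.06] w 0.187
tilt z [-0.0225 -0.0083 -0.9997] yaw deg 0.15 shift cm [0.06 0.06 1.44]
clock: 13.95
ee_pos: [0.4661, -0.1557, 0.3777]
orientation: [-0.011, -0.001, 1.0, -0.004]
wrist_force: [0.2, -0.1, -0.3]
grip_width: 0.191
t 13.95 tcp [ 0.4661 -0.1557  0.3777] pt [ 0.462  -0.1571  0.1977] F [ 0.18 -0.06 -0.27] w 0.191
tilt z [-0.0229 -0.008  -0.9997] yaw deg 0.15 shift cm [0.09 0.06 0.32]
```

```bash
python3 -m creep '1 0.07 0.05 0.3 0;1 0 0 0 0;1 0 0 0 0;1 0 0 0 0';python3 where.py .18 0.461 -0.1566 0.1945
python3 - <<'E'
from h import *
s=manip.observe();cv2.imwrite('pics/w8.png',cams.read_camera('wrist'));cv2.imwrite('pics/s8.png',cams.read_camera('scene'))
crop('pics/w8.png','pics/w8c.png',235,165,315,305,5)
crop('pics/s8.png','pics/s8c.png',265,180,345,350,4.7)
Rt=rq(s['orientation']);g=np.array(s['ee_pos'])+.18*Rt[:,2]
print(s['clock'],g,((proj([[.461,-.158,.071],[.461,-.158,.11],[.461,-.158,.047],[.461,-.158,.221]],'scene')-[265,180])*4.7+1.8).round(0))
E
```

```text
clock: 14.35
ee_pos: [0.4654, -0.1552, 0.3748]
orientation: [-0.011, -0.001, 1.0, -0.004]
wrist_force: [-0.0, 0.0, -0.7]
grip_width: 0.189
t 14.35 tcp [ 0.4654 -0.1552  0.3748] pt [ 0.4614 -0.1567  0.1949] F [-0.    0.04 -0.67] w 0.189
tilt z [-0.0223 -0.0084 -0.9997] yaw deg 0.15 shift cm [0.04 0.02 0.04]
14.35 [ 0.46138054 -0.15674593  0.19486142] [[185. 544.]
 [186. 458.]
 [183. 594.]
 [193. 177.]]
```

View pics/w8c.png

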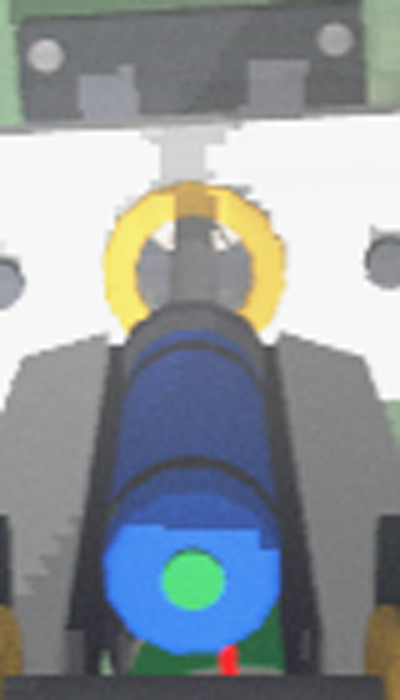

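View pics/s8c.png

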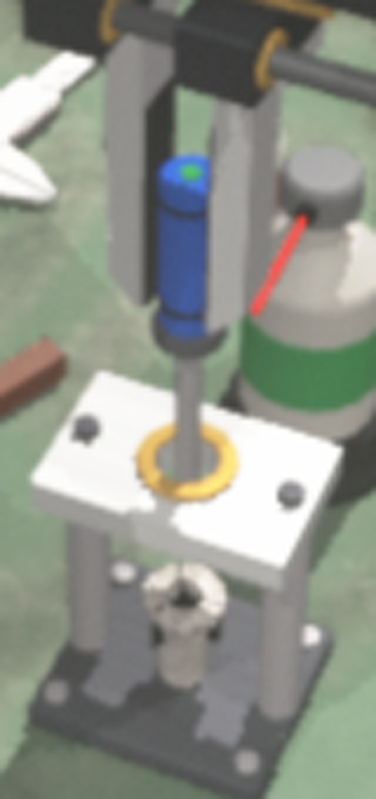

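```bash
python3 - <<'E'
from tri import *
s=manip.observe()
S=lambda x,y:np.array([(x-1.8)/4.7+265,(y-1.8)/4.7+180]);W=lambda x,y:np.array([(x-2)/5+235,(y-2)/5+165])
for n,a,b in(('top',S(190,173),W(193,580)),('rim',S(187,461),W(195,266))):
    x,f=tri(a,b,s,[.46,-.16,.15]);print(n,x.round(4),f.round(2))
print(s['clock'],np.abs(s['dq']).max())
E
```

```text
top [ 0.4621 -0.1572  0.2215] [ 0.44 -0.2   0.13 -0.13]
rim [ 0.4609 -0.158   0.1087] [-0.14  0.03 -0.07  0.05]
14.45 0.0012897129674752294
```

```bash
python3 -m creep '1 0.06 0 0.05 0;1 0 0 0 0;1 0 0 0 0;1 0 0 0 0;1 0 0 0 0';python3 where.py .18 0.461 -0.1566 0.1945;python3 - <<'E'
from h import *
cv2.imwrite('pics/s9.png',cams.read_camera('scene'))
s=manip.observe();print(np.abs(s['dq']).max(),s['wrist_force'])
E
```

```text
clock: 14.95
ee_pos: [0.4648, -0.1553, 0.3745]
orientation: [-0.011, -0.001, 1.0, -0.004]
wrist_force: [-0.2, 0.5, -0.2]
grip_width: 0.186
t 14.95 tcp [ 0.4648 -0.1553  0.3745] pt [ 0.4608 -0.1569  0.1946] F [-0.21  0.49 -0.17] w 0.186
tilt z [-0.0218 -0.0087 -0.9997] yaw deg 0.15 shift cm [-0.02  0.03  0.01]
0.0029784628276650206 [-0.63735161  0.24807153 -1.04012483]
```

View pics/s9.png

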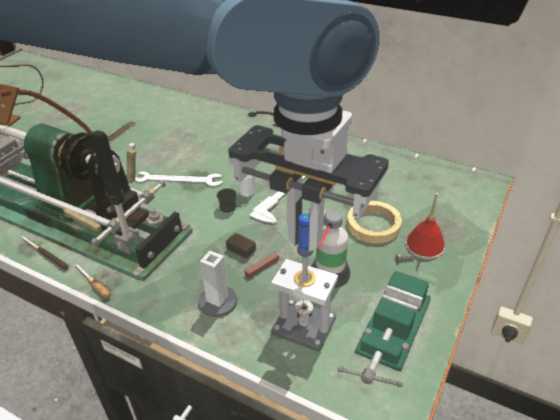

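Everything is in place and still; the probe stands in the hole at about (304,270), and nothing else appears to have moved. Handing in.

```bash
python3 -c "
from rig import manip
print(manip.finish_job())"
```

```text
the job is handed in; nothing more can be done
None
```

The job is done and handed in at about 15 s on the robot's clock, with the probe still gripped in the guide hole.

- **Cap:** I pressed it with shut fingers to about 122 mm, its full 7 mm of travel. The wrist read about 34 N upward and about 36 N in all as it bottomed. The picture afterwards showed it back up.
- **Probe:** I gripped it by the barrel, lifted it clear of the rest and lowered it through the hole. The wrist force stayed within about 2 N of zero all the way down, so there was no sign of touching.
- **Position:** By the arm reading the tip is at about 71 mm. A two-camera check just before the last small shift put it at about 71.5 mm. It looked centred to about 1 mm and upright to within about half a degree.
- **Hold:** The arm was still, and the grip stayed at about 17.5 mm on the 18 mm barrel.

**Not confirmed:** The bridge plate hid the tip from the cameras at the end, so its height is worked out from the arm pose and the top of the barrel. The tool itself is tilted by about 1.3°, but the probe was gripped upright in the rest and the tilt changed by only about 0.1° after that. I checked the wax, stone and vial only by eye. The wax and stone look unmoved; the vial was hidden by the gripper in the last pictures but looked in place while the probe was being moved over.

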